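# Load a sample bottle through the dust flap and wind the spring-driven bottle mixer

### The job

Load the small blue-capped bottle into the spring-driven bottle mixer: push it, foot first, through the orange dust flap in the sloping front so that it slides fully home in the cradle and the flap swings shut behind it. Then wind the motor with the brass wing key on the deck, clockwise, in as many part turns as it takes, until the gauge pointer stays in the green when the key is let go; never wind it into the red. Leave the other bottles standing where they are.

Things in the scene. Friction and masses are not known exactly. Their poses are not given: they have to be found in the camera images.
- mixer: Bottle mixer, fixed. Origin: footprint centre on the worktop; x to its back, y left, z up. White motor housing: x -100 to 90 mm, y 5 to 155, aluminium deck 165 high. Clear hood: x -80 to 100, y -145 to -15, 223 high, with sloping white front. Base: x -106 to 102, y -152 to 160. Gauge (72 mm; grey, green, yellow, red) on the deck at x -57, y 80. The worktop is at height 0.
- port (a point): Centre of the loading port in the sloping panel, 200 mm high: opening 70 mm along x (up the slope), 74 mm along y (left); z points straight out, 30 deg from vertical. Bezel 3.5 mm proud. A slippery chute runs straight in along -z: floor at x -36 mm, walls at y +-37, end 176 behind the panel. A bottle let go with its foot 55 mm or more inside slides home by its weight.
- dust_flap (a joint): Orange flap that closes the port, hinged along the port's upper edge, swings inwards only: 0 shut, 1.45 rad wide open. A very light spring (under 1 N at its free edge) shuts it.
- cradle_seat (a point): Inside the hood at the end of the chute: where the middle of the bottle's underside lies when the bottle is fully home in the cradle.
- wind_key (a joint): Winding in rad: 0 run down, grows as the key turns clockwise seen from above. The spring pulls back with 0.03 N m at 0, 0.13 at 5.5. A 20-tooth click wheel and pawl hold it: let go, it springs back to the last click, up to 0.33 rad; it cannot be unwound. Gauge pointer turns half as far: grey to 4.25, green 4.25 to 5.30, yellow to 5.70, then red: over-wound; stop at 6.2.
- key_grip (a point): On the key's upright axis, 207 mm high, amid the blade of the brass wing key: 46 mm wide (this frame's x), 8 mm thick (y), 191 to 221 mm high. Grip its flat faces, closing along y. The frame turns with the key; z up; the blade is the same after half a turn. Click wheel (radius 29 mm), pawl and gauge lie lower, up to 175 mm high.
- pointer_tip (a point): Tip of the black pointer of the 72 mm winding gauge on the deck, in front of the key: points to the mixer's left when run down, sweeps clockwise over the back to the right.
- bottle_small: The bottle to load: clear 100 ml screw bottle with blue cap, 0.13 kg (0.09 to 0.18), body 56 mm diameter, 105 mm high; cap 42 mm diameter, from 81 to 105 mm above its foot. Origin: centre of its underside, z up through the cap.
- red_cap_bottle: Bystander: clear bottle with red cap, 63 mm diameter, 130 mm high. Origin: centre of its underside.
- amber_bottle: Bystander: square amber dropper bottle, 47 mm square, 132 mm high. Origin: centre of its underside.
- hdpe_bottle: Bystander: tall whitish plastic bottle, 80 mm diameter, 192 mm high, light. Origin: centre of its underside.
- red_collar_bottle: Bystander: low red screw fitting with a wide ribbed collar, 57 mm diameter, 77 mm high. Origin: centre of its underside.
- vial_open: Bystander: small open glass vial, 35 mm diameter, 66 mm high. Origin: centre of its underside.
There are look-alikes about, which are no part of the job. Of the things like the bottle_small, leave any that is purple or turquoise; of the rest the smaller one is meant.

How it is judged:
By the outcome, as a careful person would: the job done as asked, in the order asked, and still so for the second after the job is handed in, with the robot touching nothing.
It also fails if it takes over 72 s, if anything falls off the work surface, if the arm or the gripper's body presses on something with over 40 N, if the wrist force passes 120 N, or if a joint passes its speed limit or range.

### The arm

A 7-joint arm with a two-finger parallel gripper is mounted at the origin on a cart in front of the work surface, level with it; the furniture and walls round the work are solid. World frame = base frame: x ahead of the robot, y to its left, z up, the work surface at z = 0. Lengths are in m, angles in rad, forces in N, time in s.
With the tool pointing down it reaches from about 0.4 to 0.85 m from the base axis. Payload 6.9 kg.
Tool frame: the origin (TCP) lies midway between the tips of the shut fingers; the grasp point (between the pads) lies behind it (ctrl.pinch_z is the z of the grasp point in the tool frame, in m); z points along the fingers, y is the direction in which the jaws open and shut (so a half turn about z gives the same grasp; the last joint's range is limited). The gripper opens to 85 mm and grips with 20 to 120 N. Pads are 22 mm wide; open, the fingers measure 114 mm over their backs; the gripper's body (76 mm by 85 mm) begins 54 mm behind the grasp point. The pads swing forward as they close: fully open they stand 13 mm farther back than shut.
Start: joints at [1.258, 0.507, -0.238, 1.5, 0.126, 1.149, -0.155], TCP at [0.254, -0.571, 0.231] pointing down, gripper open.
Joint ranges: [-3.08, 3.08], [-0.24, 2.05], [-1.43, 1.35], [0, 2.5], [-1.52, 4.66], [0.17, 1.96], [-2.89, 2.89]. Speed limits (rad/s): [2.39, 2.39, 3.14, 3.14, 3.14, 3.14, 3.14].

### API

Orientations are given as a unit quaternion [w, x, y, z].
In Python, from station import ctrl, get_state, vision, ticket, models gives the robot as it stands. Calls block until the motion is done:
- ctrl.movep(position, orientation): joint-space move of the TCP to a pose.
- ctrl.movel(position, frame=None, max_speed=0.15): straight line of the TCP; frame=None keeps the orientation; max_speed is the mean speed in m/s.
- ctrl.set_joints(angles): joint-space move.
- ctrl.ungrasp() and ctrl.close_gripper(force=None): open the fingers fully, or close them until they stop; force is the grip in N (None keeps the last).
- ctrl.pause(seconds).
- ctrl.ik(position, orientation): joint angles nearest the present ones, or None.
- get_state(): the state.
- vision.grab_frame(name): name is "scene" or "top" or "wrist"; returns (picture, depth): 480x640x3 uint8, blue, green, red; 480x640 float32, m along the optical axis (not along the pixel's ray), 0 where there is no reading.
- vision.camera_info(name): a dict with "mtx" (3x3 intrinsics, pixels), "R" (3x3) and "t" (3): a world point X has camera coordinates R X + t; the wrist camera has in their place "hand_eye" (4x4, takes a point from camera to tool coordinates, whose origin is the TCP and whose axes are the flange's). Camera axes: x right, y down, z forward; pixel columns grow to the right and rows downward; lengths in m; the calibration is good to about 2 mm. The wrist camera is an equidistant fisheye: a pixel r from the principal point sees the ray r / f radians off the axis. A picture is of the moment at which its call begins: read the wrist's pose just before it. camera_info takes no time and is no camera call.
A pose or a line that the arm cannot do raises ctrl.Unreachable and nothing moves.
- ticket.close_job(): hands the job in, once; it reports no verdict.
Trained networks look in the newest picture that a camera, given by its name, has taken for a name from the list of things; names that differ only in an ending like _2 or _b are one class to them, and where a whole thing is asked for, a point or a joint stands for the part that bears it (a point fixed in the world has none). Each returns a list of dicts, best first, with "p" (0 to 1); they miss things now and then, are a little off and sometimes report something else, mostly with a low value. They report only what shows in the picture. A call takes as long as a camera call. They do not tell look-alikes from the thing itself.
- models.recognise(camera, target): "point" ([column, row] in pixels, amid what is visible of it).
- models.masks_of(camera, target): "mask" (480x640 bool, what is visible of it) and "point" ([column, row] in pixels, amid what is visible of it).
The state is a dict: "time": time; "qpos": joint angles; "qd": joint speeds; "tau": joint torques, N m; "tcp_pos": TCP position; "eef_rot": TCP orientation; "contact_force": force on the tool from outside, world axes, zero at the start; "wrist_torque": the same for the moment, N m; "width": finger opening in m.
Only numpy, scipy, OpenCV 4.12 (cv2) and the standard library are available. Lean on these libraries where they do the work, as an engineer would, in place of code of your own. Each camera call takes 0.05 s, during which the arm holds its last target.

## Working session

There is one attempt and no reset: what is moved stays moved. The work goes in short steps, each a Python script; the robot and the scene stay as the last script left them, time stands still between calls to the robot, and variables do not carry over. Pictures are saved under pics/ and viewed, and the job is handed in when it is done.

```bash
ls; mkdir -p pics; python3 - <<'E'
from station import ctrl,get_state,vision,models
import cv2
s=get_state();print({k:s[k] for k in s}); print(ctrl.pinch_z)
for c in ['scene','top']:
    im,d=vision.grab_frame(c);cv2.imwrite(f'pics/{c}0.png',im)
    i=vision.camera_info(c);print(c,i)
    for t in ['bottle_small','mixer','wind_key','pointer_tip','dust_flap','red_cap_bottle','amber_bottle','hdpe_bottle','red_collar_bottle','vial_open','key_grip']:
        print(c,t,[(r['point'],round(r['p'],2)) for r in models.recognise(c,t)])
print(get_state()['time'],vision.camera_info('wrist'))
E
```

```text
pics
{'time': 0.0, 'qpos': array([ 1.25748244,  0.50834337, -0.23749766,  1.50110238,  0.12571699,
        1.14891486, -0.15482896]), 'qd': array([-0.00023273, -0.00107108, -0.00013486, -0.00030231,  0.0001656 ,
       -0.00016059, -0.0012602 ]), 'tau': array([ 6.11476316e-04, -6.20586848e+01, -2.18639687e+00, -2.49652988e+01,
        1.27344055e-02,  1.20692333e-02, -1.52246599e-05]), 'tcp_pos': array([ 0.25388264, -0.57057335,  0.23043582]), 'eef_rot': array([-8.62919563e-04,  9.78157297e-01,  2.07864167e-01, -2.14450786e-04]), 'contact_force': array([-0.54465899,  1.02584639,  0.53949565]), 'wrist_torque': array([-0.00668177,  0.03762015,  0.06453691]), 'width': 0.08527652431583756}
-0.0187
scene {'mtx': array([[452.81056119,   0.        , 323.32120982],
       [  0.        , 452.81056119, 238.64079117],
       [  0.        ,   0.        ,   1.        ]]), 'R': array([[-0.54050265, -0.84121574, -0.01459312],
       [-0.37947795,  0.25923147, -0.88814161],
       [ 0.7509017 , -0.47450513, -0.45933813]]), 't': array([0.28290259, 0.3370862 , 0.9475339 ])}
scene bottle_small [([208.1
[... 1424 characters left out ...]
, 0.55)]
top red_collar_bottle [([231.2, 215.1], 0.66), ([345.3, 225.1], 0.44)]
top vial_open [([458.8, 362.9], 0.82)]
top key_grip [([457.7, 362.2], 0.7), ([319.7, 187.7], 0.67)]
1.2 {'mtx': array([[371.64829954,   0.        , 315.48120952],
       [  0.        , 371.64829954, 235.00335624],
       [  0.        ,   0.        ,   1.        ]]), 'hand_eye': array([[ 2.94024506e-04, -9.61993600e-01, -2.73071836e-01,
         6.92837317e-02],
       [ 9.99999918e-01,  2.06673706e-04,  3.48647083e-04,
         1.77849416e-05],
       [-2.78959493e-04, -2.73071916e-01,  9.61993581e-01,
        -1.40844353e-01],
       [ 0.00000000e+00,  0.00000000e+00,  0.00000000e+00,
         1.00000000e+00]])}
```

View pics/scene0.png

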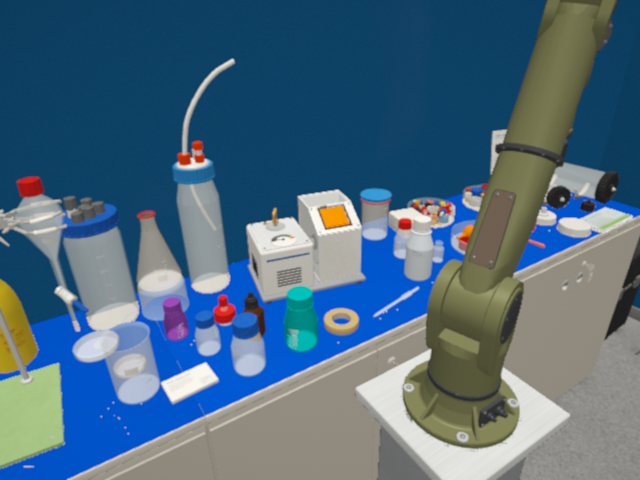

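View pics/top0.png

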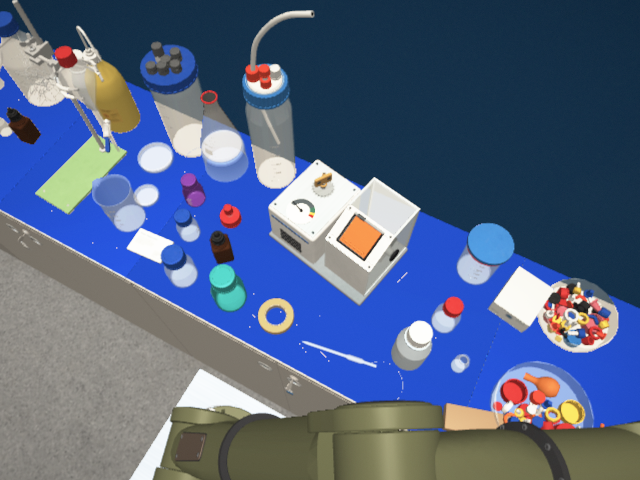

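```bash
cat > h.py <<'E'
import numpy as np,cv2
from station import ctrl,get_state,vision,models,ticket
from scipy.spatial.transform import Rotation as R
def cloud(c,d):
    i=vision.camera_info(c);K=i['mtx']
    v,u=np.mgrid[0:480,0:640]
    P=np.stack([(u-K[0,2])/K[0,0]*d,(v-K[1,2])/K[1,1]*d,d],-1)
    return (P-i['t'])@i['R']
def atz(c,p,z):
    i=vision.camera_info(c);K=i['mtx']
    r=i['R'].T@np.array([(p[0]-K[0,2])/K[0,0],(p[1]-K[1,2])/K[1,1],1]);o=-i['R'].T@i['t']
    return o+r*(z-o[2])/r[2]
def proj(c,X):
    i=vision.camera_info(c);x=i['R']@np.asarray(X)+i['t'];u=i['mtx']@x;return u[:2]/u[2]
E
python3 - <<'E'
from h import *
for c,box in [('top',(140,160,120,140)),('top',(260,150,170,150)),('scene',(150,280,120,100)),('scene',(235,180,140,120))]:
    im,d=vision.grab_frame(c);np.save(f'{c}_d.npy',d);cv2.imwrite(f'{c}_im.png',im)
    x,y,w,h=box
    cv2.imwrite(f'pics/crop_{c}_{x}.png',cv2.resize(im[y:y+h,x:x+w],None,fx=4,fy=4,interpolation=cv2.INTER_CUBIC))
P=cloud('top',np.load('top_d.npy'))
for u,v in [(183,216),(187,224),(171,253),(178,268),(325,183),(361,237),(330,230),(220,246),(192,187),(231,214)]:print(u,v,P[v,u].round(3))
im=cv2.imread('top_im.png')
# blue caps
hsv=cv2.cvtColor(im,cv2.COLOR_BGR2HSV)
for t in ['bottle_small']:
    for m in models.masks_of('top',t):
        M=m['mask'];q=P[M];q=q[np.isfinite(q).all(1)];print(m['point'],m['p'],M.sum(),'zmax',np.percentile(q[:,2],[50,90,98]).round(3), q.mean(0).round(3), im[M].mean(0).round())
for m in models.masks_of('top','mixer')[:1]:
    q=P[m['mask']];dk=q[abs(q[:,2]-.165)<.004];print('deck',len(dk),dk.mean(0));
    r=cv2.minAreaRect(dk[:,:2].astype(np.float32));print(r,cv2.boxPoints(r))
for m in models.masks_of('top','dust_flap')[:1]:
    q=P[m['mask']];c=q.mean(0);print('flap',c,np.linalg.svd(q-c)[2] if len(q)<5000 else 0,q.min(0),q.max(0))
E
```

```text
183 216 [0.44  0.377 0.104]
187 224 [0.431 0.364 0.088]
171 253 [0.33  0.325 0.142]
178 268 [0.314 0.303 0.11 ]
325 183 [0.648 0.082 0.189]
361 237 [ 0.554 -0.06   0.195]
330 230 [0.541 0.013 0.185]
220 246 [0.419 0.256 0.085]
192 187 [0.528 0.413 0.092]
231 214 [0.526 0.299 0.045]
[178.0, 269.2] 0.96 1092 zmax [0.099 0.14  0.143] [0.321 0.309 0.102] [199. 143. 117.]
[223.1, 289.7] 0.82 1311 zmax [0.114 0.154 0.157] [0.324 0.171 0.114] [171. 179.  72.]
[183.8, 227.2] 0.78 597 zmax [0.074 0.107 0.11 ] [0.429 0.366 0.082] [196. 142. 117.]
[191.8, 189.1] 0.6 546 zmax [0.072 0.107 0.11 ] [0.523 0.412 0.085] [146.  66. 122.]
deck 3066 [0.60375905 0.0848209  0.16539728]
((0.6000052094459534, 0.016814380884170532), (0.3068060874938965, 0.1925322562456131), 80.52775573730469) [[ 0.4798061  -0.11865458]
 [ 0.6697133  -0.15033957]
 [ 0.72020435  0.15228334]
 [ 0.5302971   0.18396834]]
flap [ 0.55017948 -0.05781335  0.2020653 ] [[-0.43188693 -0.1773804   0.88431322]
 [-0.07707605 -0.96962485 -0.23213561]
 [ 0.89862838 -0.1684157   0.40509652]] [ 0.02677006 -0.22676933  0.17949793] [ 0.58437147 -0.01761982  1.25943867]
```

View pics/crop_top_140.png

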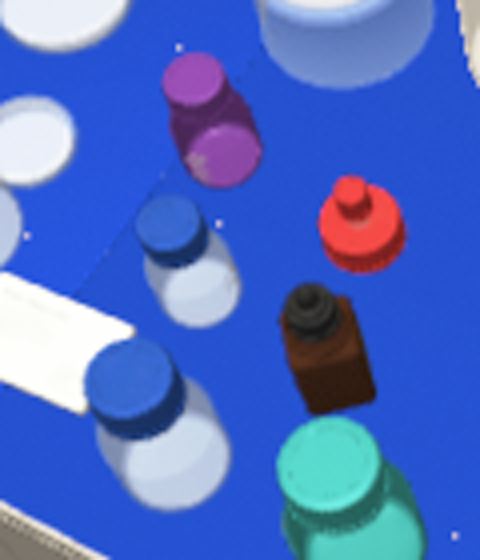

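View pics/crop_top_260.png

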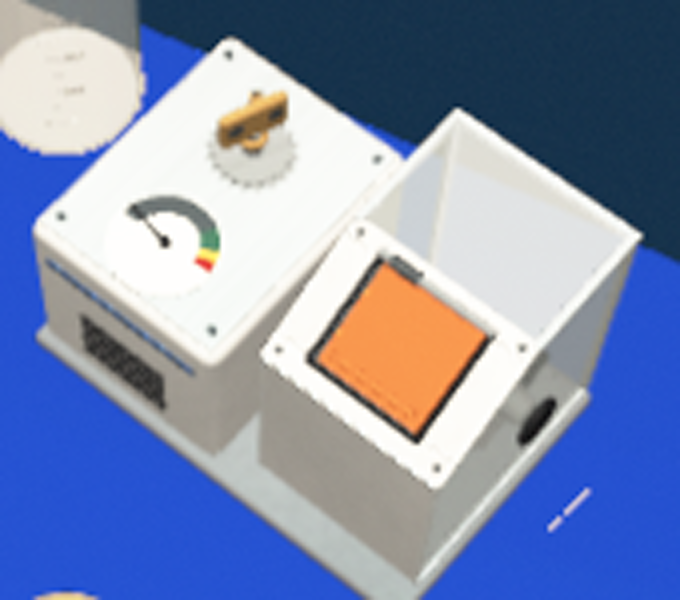

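View pics/crop_scene_235.png

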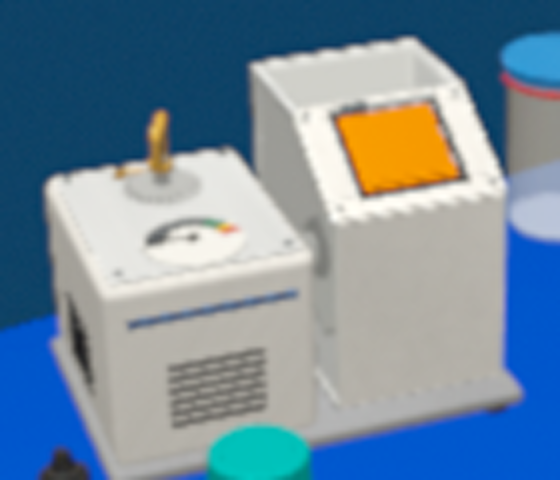

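```bash
cat >> h.py <<'E'
def rz(a): return np.array([[np.cos(a),-np.sin(a),0],[np.sin(a),np.cos(a),0],[0,0,1]])
E
python3 - <<'E'
from h import *
from scipy.optimize import least_squares
obs=[('top',(374.5,177.5),(.1,-.015,.223)),('top',(420,209),(.1,-.145,.223)),('top',(317.5,159.5),(.09,.155,.165)),('top',(269.5,207.5),(-.1,.155,.165)),('top',(310.7,241.5),(-.1,.005,.165)),
('top',(301.2,210.4),(-.057,.08,.166)),
('scene',(297.5,195.5),(.1,-.015,.223)),('scene',(338,189.5),(.1,-.145,.223)),('scene',(246,227),(.09,.155,.165)),('scene',(260,254),(-.1,.155,.165)),('scene',(314,245),(-.1,.005,.165)),('scene',(283,239.5),(-.057,.08,.166))]
def f(p):return np.concatenate([proj(c,rz(p[2])@np.array(X)+[p[0],p[1],0])-u for c,u,X in obs])
r=least_squares(f,[.6,.01,-.16],loss='soft_l1');print(r.x,np.degrees(r.x[2]));print(f(r.x).reshape(-1,2).round(1))
p=r.x
np.save('mix.npy',p)
inv=lambda X:(np.asarray(X)-[p[0],p[1],0])@rz(p[2])
P=cloud('top',np.load('top_d.npy'))
im=cv2.imread('top_im.png');h=cv2.cvtColor(im,cv2.COLOR_BGR2HSV)
M=(abs(h[...,0].astype(int)-12)<6)&(h[...,1]>150)&(h[...,2]>150);M[:200]=0;M[280:]=0;M[:,:330]=0;M[:,390:]=0
M=cv2.erode(M.astype(np.uint8),np.ones((3,3)))>0
q=P[M];q=q[q[:,2]<.3];c=inv(q);print('flap',len(q),c.mean(0),np.ptp(c,0),np.median(c,0))
print(np.linalg.svd(c-c.mean(0),full_matrices=False)[2][2])
vv,uu=np.nonzero(M);print('centroid',uu.mean(),vv.mean(),inv(atz('top',(uu.mean(),vv.mean()),.197)))
mm=cv2.minAreaRect(np.stack([uu,vv],1).astype(np.float32));print(cv2.boxPoints(mm))
print('key',inv(atz('top',(325,181.5),.207)),inv(P[183,325]))
# scene check
ims=cv2.imread('scene_im.png');h=cv2.cvtColor(ims,cv2.COLOR_BGR2HSV)
M=(abs(h[...,0].astype(int)-15)<8)&(h[...,1]>180)&(h[...,2]>180);M[:200]=0;M[235:]=0;M[:,:312]=0;M[:,360:]=0
vv,uu=np.nonzero(M);print('scene flap',len(uu),inv(atz('scene',(uu.mean(),vv.mean()),.198)))
# bottle
for c in ['top','scene']:
    ms=[m for m in models.masks_of(c,'bottle_small')]
    im=cv2.imread(c+'_im.png');d=np.load(c+'_d.npy');P=cloud(c,d)
    for m in ms:
        hs=cv2.cvtColor(im,cv2.COLOR_BGR2HSV);b=m['mask']&(abs(hs[...,0].astype(int)-108)<9)&(hs[...,1]>150)&(hs[...,2]<210)
        vv,uu=np.nonzero(b)
        if len(uu)>20: print(c,m['point'],len(uu),(uu.mean(),vv.mean()),'cap',atz(c,(uu.mean(),vv.mean()),.096),np.median(P[b],0))
E
```

```text
[ 0.6009551   0.01201256 -0.21712245] -12.440200112963517
[[-0.1  0.4]
 [-0.6  0. ]
 [-0.6 -2.9]
 [-3.6 -1.9]
 [ 2.1  0.1]
 [-0.4  0.8]
 [ 0.9  0.1]
 [ 0.   0.2]
 [-0.4 -3.9]
 [ 0.3 -2.1]
 [ 0.3 -3. ]
 [ 0.4  0.1]]
flap 747 [-0.03350405 -0.07924833  0.19974107] [0.05464882 0.06593106 0.03581291] [-0.03344287 -0.07951017  0.19964993]
[-0.49193063 -0.00212007  0.87063182]
centroid 359.88518024032044 236.4913217623498 [-0.03218298 -0.07868031  0.197     ]
[[340.47296 239.33784]
 [356.14862 217.39189]
 [378.94592 233.67567]
 [363.27026 255.62163]]
key [0.02471805 0.07365255 0.207     ] [0.03073099 0.07837698 0.18865045]
scene flap 445 [-0.03376867 -0.0773887   0.198     ]
top [178.0, 269.2] 353 (np.float64(174.04532577903683), np.float64(258.028328611898)) cap [0.33487263 0.33328346 0.096     ] [0.32322704 0.31583619 0.13638057]
top [223.1, 289.7] 29 (np.float64(217.6206896551724), np.float64(286.82758620689657)) cap [0.32159569 0.19799819 0.096     ] [0.3113197  0.20365301 0.08027572]
top [183.8, 227.2] 236 (np.float64(182.54237288135593), np.float64(217.13983050847457)) cap [0.4394572  0.38057084 0.096     ] [0.43753059 0.37674484 0.10435359]
scene [247.9, 345.1] 592 (np.float64(245.46959459459458), np.float64(326.4375)) cap [0.35636623 0.31450056 0.096     ] [0.31391943 0.32985535 0.13697223]
scene [207.3, 333.7] 297 (np.float64(204.58585858585857), np.float64(319.4781144781145)) cap [0.43273574 0.38286612 0.096     ] [0.42788182 0.38442122 0.10331892]
```

```bash
cat >> h.py <<'E'
MIX=np.load('mix.npy')
def m2w(X): return rz(MIX[2])@np.asarray(X)+[MIX[0],MIX[1],0]
def w2m(X): return (np.asarray(X)-[MIX[0],MIX[1],0])@rz(MIX[2])
def quat(Rm):
    q=R.from_matrix(Rm).as_quat();return np.array([q[3],q[0],q[1],q[2]])
def down(yaw):  # tool x along yaw direction, z down
    x=np.array([np.cos(yaw),np.sin(yaw),0]);z=np.array([0,0,-1.]);return np.stack([x,np.cross(z,x),z],1)
def st(): 
    s=get_state();print('t',round(s['time'],2),'tcp',s['tcp_pos'].round(4),'q',s['qpos'].round(3),'F',s['contact_force'].round(1),'w',round(s['width'],4));return s
E
python3 - <<'E'
from h import *
n=rz(MIX[2])@np.array([-.5,0,np.sqrt(.75)]);print('hdpe',atz('top',(413,345),.1))
xm=rz(MIX[2])@np.array([np.sqrt(.75),0,.5])
port=m2w([-.0335,-.0793,.2]);print('port',port)
Rp=np.stack([xm,np.cross(-n,xm),-n],1)
for nm,p,q in [('over',[.434,.38,.3],quat(down(MIX[2]))),('port',port+.09*n,quat(Rp)),('port2',port+.18*n,quat(Rp)),('key',m2w([.03,.08,.2]),quat(down(MIX[2])))]:
    print(nm,ctrl.ik(p,q))
ctrl.movel([0.254,-.571,.40],max_speed=.3);st()
ctrl.movep([.40,.36,.32],quat(down(MIX[2])));s=st()
im,d=vision.grab_frame('wrist');cv2.imwrite('pics/w1.png',im);np.save('w1_d.npy',d);np.savez('w1.npz',p=s['tcp_pos'],q=s['eef_rot'])
im,d=vision.grab_frame('top');cv2.imwrite('pics/t1.png',im)
E
```

```text
hdpe [ 0.4099605  -0.26854067  0.1       ]
port [ 0.55115879 -0.058209    0.2       ]
over [-0.99385822  0.39807026  0.35669143  1.51806961 -0.14306028  1.25123017
 -2.40568806]
port [ 0.93713779  0.09685151 -1.06357505  2.16817148  0.54565239  0.48093329
 -2.32162655]
port2 [ 1.12797977 -0.19376563 -0.97589565  2.08096755 -0.18289934  0.65201949
 -1.55375595]
key [ 0.05584986  0.58805398 -0.38515831  1.46500637  0.23213478  1.13363183
 -2.15714289]
t 2.36 tcp [ 0.254  -0.5708  0.3997] q [ 1.249  0.438 -0.242  1.161  0.102  1.554 -0.125] F [-0.1  0.6  0.2] w 0.0854
t 5.66 tcp [0.4006 0.3594 0.3201] q [-1.027  0.321  0.357  1.577 -0.116  1.264 -2.441] F [-0.3 -0.4  0. ] w 0.0855
```

View pics/w1.png

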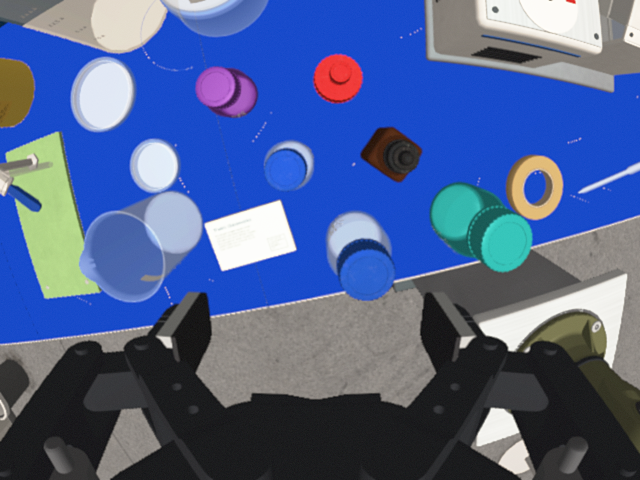

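```bash
cat >> h.py <<'E'
def wray(p,tcp,quatw):
    i=vision.camera_info('wrist');K=i['mtx'];H=i['hand_eye']
    dx,dy=p[0]-K[0,2],p[1]-K[1,2];r=np.hypot(dx,dy);th=r/K[0,0]
    v=np.array([np.sin(th)*dx/r,np.sin(th)*dy/r,np.cos(th)])
    Rt=R.from_quat(np.roll(quatw,-1)).as_matrix()
    return Rt@H[:3,3]+tcp, Rt@H[:3,:3]@v
def watz(p,tcp,q,z):
    o,v=wray(p,tcp,q);return o+v*(z-o[2])/v[2]
E
python3 - <<'E'
from h import *
f=np.load('w1.npz')
for p,z in [((287,170),.105),((285,170),.105),((366,270),.143)]:print(p,watz(p,f['p'],f['q'],z).round(4))
im=cv2.imread('pics/w1.png')
h=cv2.cvtColor(im,cv2.COLOR_BGR2HSV)
cv2.imwrite('pics/w1c.png',cv2.resize(im[120:220,240:350],None,fx=6,fy=6,interpolation=cv2.INTER_CUBIC))
Rp=rz(MIX[2])@np.array([[.75**.5,0,.5],[0,-1,0],[.5,0,-.75**.5]]).reshape(3,3)
print(np.linalg.det(Rp))
port=m2w([-.0335,-.0793,.2]);n=-Rp[:,2]
for d in (.03,.09,.18,.25):print(d,ctrl.ik(port+d*n,quat(Rp)))
Rq=Rp@np.diag([-1,-1,1])
for d in (.03,.09,.18,.25):print(d,ctrl.ik(port+d*n,quat(Rq)))
print(ctrl.ik([.434,.38,.1],quat(down(MIX[2]+np.pi))))
E
```

```text
(287, 170) [0.4389 0.3788 0.105 ]
(285, 170) [0.4393 0.3807 0.105 ]
(366, 270) [0.3374 0.3256 0.143 ]
0.9999999999999999
0.03 [-0.46544522  0.19267535  0.53181319  2.21642399 -0.02234188  0.24228416
 -1.73509978]
0.09 [-0.81413134  0.06343065  0.82469749  2.18327494  0.15866718  0.4074565
 -1.92000477]
0.18 [-0.92817949 -0.17447902  0.68939821  2.09561762  0.48464445  0.75054176
 -2.29330774]
0.25 [-0.34369958 -0.21892509  0.15669191  1.99818471  0.29695063  0.89087903
 -2.10258997]
0.03 [ 0.92277803  0.33227343 -1.22307995  2.20313442  1.10064283  0.58641392
  0.26689997]
0.09 [ 1.05892953  0.12285306 -1.21618872  2.16753479  0.61612524  0.50586375
  0.74720617]
0.18 [-0.99378794 -0.18659473  0.73499164  2.09595042  0.51222446  0.76341214
  0.81731355]
0.25 [-0.34369958 -0.21892509  0.15669191  1.99818471  0.29695063  0.89087903
  1.03900268]
[-0.09119591  0.85589142 -1.22625929  1.79388592  0.88395126  1.16605978
 -0.25514174]
```

View pics/w1c.png

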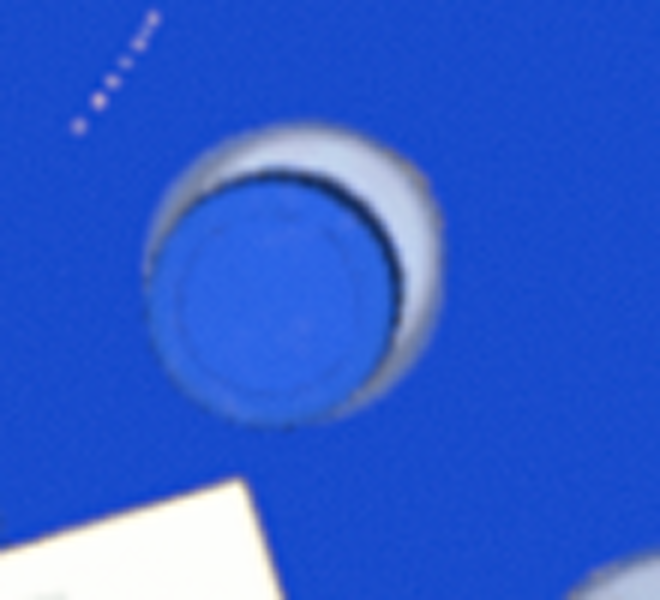

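View pics/t1.png

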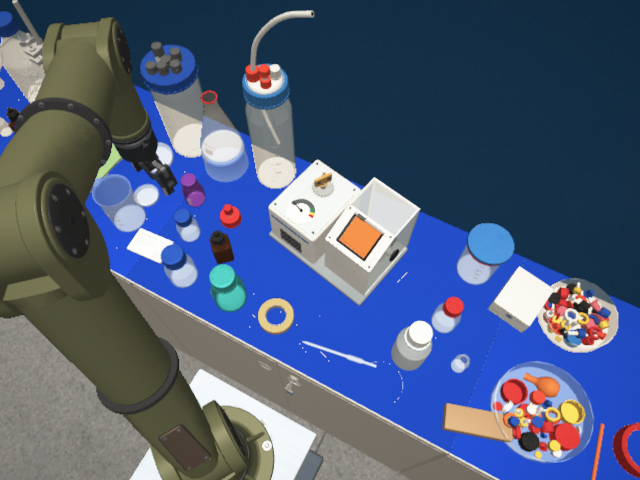

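```bash
cat >> h.py <<'E'
n=rz(MIX[2])@np.array([-.5,0,.75**.5]); xs=rz(MIX[2])@np.array([.75**.5,0,.5])
PORT=m2w([-.0335,-.0793,.2]); GZ=-.024; GH=.098
def pitch(a,yaw=None): # tool z tilted a rad from down towards mixer +x
    return rz(MIX[2] if yaw is None else yaw)@np.array([[np.cos(a),0,np.sin(a)],[0,-1,0],[np.sin(a),0,-np.cos(a)]])
def portpose(foot,a,ox=-.005,oy=0.): # foot depth outside panel(+)
    G=PORT+xs*ox+rz(MIX[2])@np.array([0,oy,0])+n*(foot+GH)
    Rm=pitch(a);return G-Rm[:,2]*GZ,quat(Rm)
E
python3 - <<'E'
from h import *
for a in (30,20,12,5):
  for f in (.14,.05,0,-.03,-.065):
    q=ctrl.ik(*portpose(f,np.radians(a)));print(a,f,None if q is None else q.round(2))
E
```

```text
30 0.14 [-0.88 -0.23  0.57  2.06  0.5   0.86 -2.33]
30 0.05 [-0.89 -0.04  0.8   2.17  0.36  0.53 -2.14]
30 0 [-0.75  0.1   0.78  2.21  0.09  0.35 -1.85]
30 -0.03 [-0.55  0.16  0.61  2.22 -0.    0.27 -1.76]
30 -0.065 [-0.37  0.23  0.44  2.24 -0.02  0.18 -1.74]
20 0.14 [-0.89 -0.14  0.71  1.93  0.26  1.   -2.07]
20 0.05 [-0.77  0.06  0.79  2.03  0.04  0.73 -1.79]
20 0 [-0.65  0.17  0.77  2.06 -0.13  0.61 -1.61]
20 -0.03 [-0.59  0.23  0.73  2.08 -0.23  0.55 -1.51]
20 -0.065 [-0.5   0.3   0.67  2.09 -0.33  0.48 -1.41]
12 0.14 [-0.78 -0.03  0.73  1.83  0.08  1.13 -1.86]
12 0.05 [-0.63  0.14  0.74  1.92 -0.08  0.92 -1.65]
12 0 [-0.56  0.24  0.72  1.95 -0.19  0.82 -1.53]
12 -0.03 [-0.52  0.29  0.71  1.96 -0.26  0.76 -1.47]
12 -0.065 [-0.47  0.36  0.7   1.97 -0.34  0.7  -1.38]
5 0.14 [-0.66  0.06  0.71  1.75 -0.03  1.26 -1.73]
5 0.05 [-0.53  0.21  0.69  1.82 -0.14  1.07 -1.58]
5 0 [-0.47  0.3   0.67  1.85 -0.22  0.98 -1.5 ]
5 -0.03 [-0.44  0.35  0.66  1.86 -0.26  0.93 -1.46]
5 -0.065 [-0.4   0.41  0.64  1.87 -0.31  0.88 -1.41]
```

```bash
python3 - <<'E'
from h import *
a=np.radians(-12);Rm=pitch(a);q=quat(Rm)
G=np.array([.4385,.380,GH]);T=G-Rm[:,2]*GZ
print(T,ctrl.ik(T,q))
ctrl.movep(T+[0,0,.10],q);s=st()
ctrl.movel(T,max_speed=.1);st()
ctrl.close_gripper(40);st()
ctrl.movel(T+[0,0,.04],max_speed=.1);s=st()
im,d=vision.grab_frame('wrist');cv2.imwrite('pics/w2.png',im);np.savez('w2.npz',p=s['tcp_pos'],q=s['eef_rot'])
im,d=vision.grab_frame('scene');cv2.imwrite('pics/s2.png',cv2.resize(im[230:400,120:320],None,fx=4,fy=3.5))
E
```

```text
[0.43362727 0.38107492 0.07452446] [-0.8134304   0.68051306  0.2495754   1.70342115 -0.38175678  0.95564544
 -2.14406684]
t 6.42 tcp [0.434  0.3811 0.1753] q [-0.844  0.572  0.298  1.597 -0.337  1.165 -2.206] F [-0.8 -0.6  0.4] w 0.0852
t 7.57 tcp [0.434  0.3813 0.0752] q [-0.82   0.681  0.261  1.703 -0.39   0.958 -2.136] F [-1.3 -0.  -0.3] w 0.0855
t 8.05 tcp [0.4339 0.3813 0.0751] q [-0.82   0.681  0.261  1.703 -0.39   0.958 -2.136] F [0.8 0.3 6.3] w 0.0404
t 8.6 tcp [0.4334 0.381  0.1142] q [-0.831  0.635  0.278  1.668 -0.368  1.038 -2.164] F [ 0.  -0.5 -2.2] w 0.0407
```

View pics/w2.png

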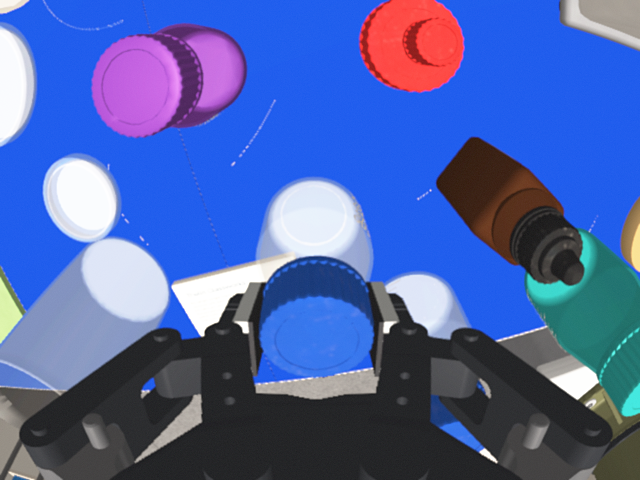

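View pics/s2.png

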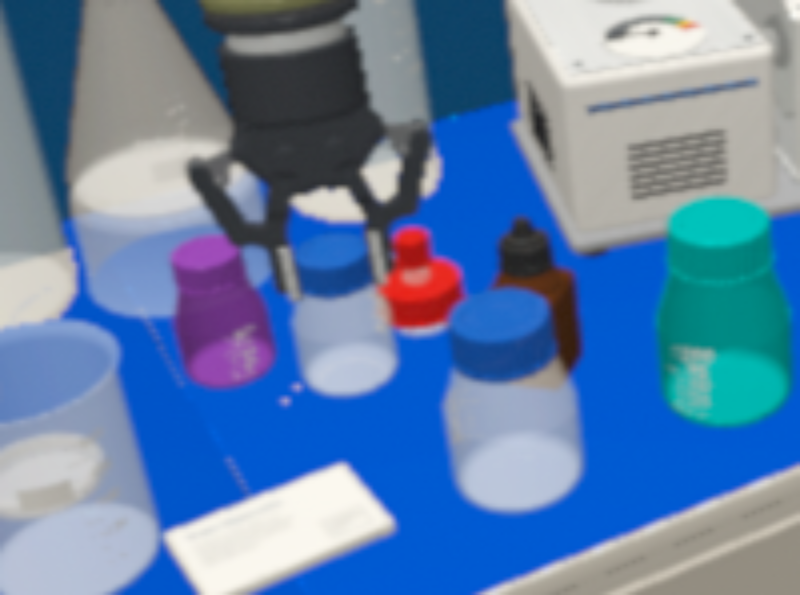

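```bash
python3 - <<'E'
from h import *
a=np.radians(18)
s=get_state();ctrl.movel(s['tcp_pos']*[1,1,0]+[0,0,.34],max_speed=.25);st()
p,q=portpose(.10,a);ctrl.movep(p,q);st()
p,q=portpose(.03,a);ctrl.movel(p,max_speed=.12);s=st()
for c in ['scene','top','wrist']:
    im,d=vision.grab_frame(c);cv2.imwrite(f'{c}3.png',im)
    if c=='scene': im=cv2.resize(im[120:270,230:400],None,fx=4,fy=4)
    if c=='top': im=cv2.resize(im[150:300,270:440],None,fx=4,fy=4)
    cv2.imwrite(f'pics/{c}3.png',im)
E
```

```text
t 9.75 tcp [0.4326 0.3805 0.3385] q [-0.856  0.462  0.328  1.327 -0.289  1.533 -2.303] F [ 0.7  0.6 -1.4] w 0.0408
t 11.29 tcp [ 0.4582 -0.0363  0.3462] q [-0.696 -0.028  0.644  1.95   0.124  0.913 -1.897] F [ 0.6 -0.6 -2.2] w 0.0409
t 12.03 tcp [ 0.4918 -0.045   0.2857] q [-0.62   0.113  0.689  2.012 -0.032  0.732 -1.712] F [ 0.6  0.2 -0.5] w 0.0404
```

View pics/scene3.png

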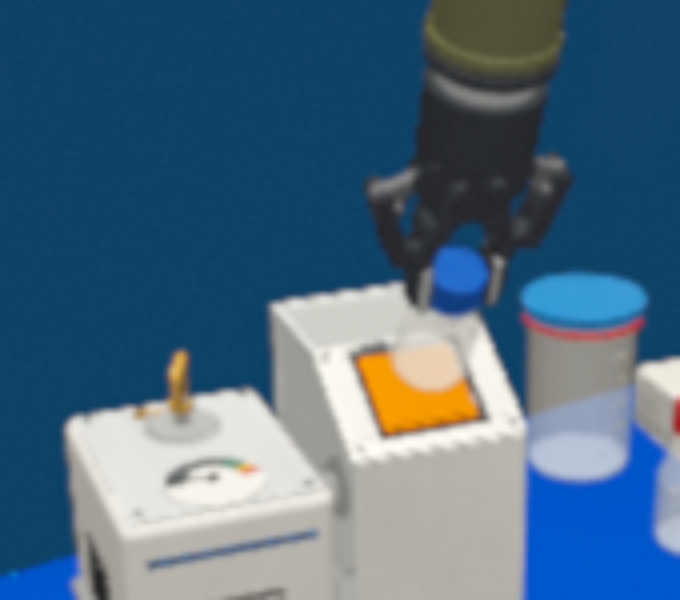

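View pics/top3.png

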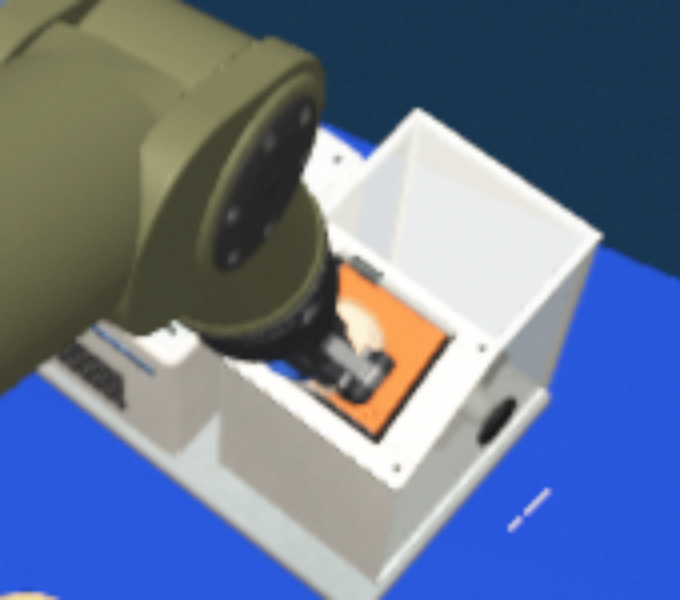

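View pics/wrist3.png

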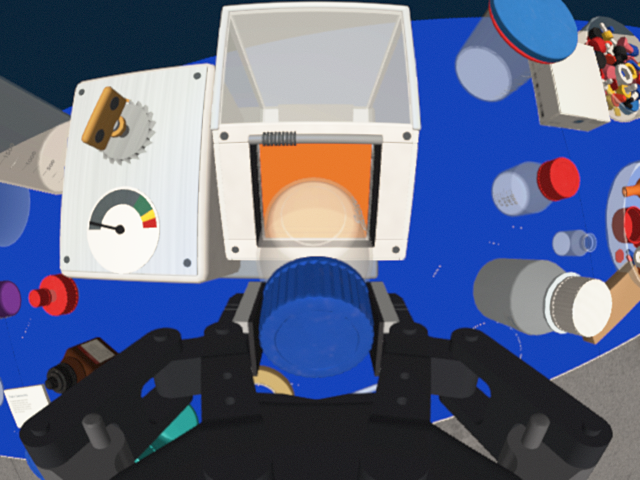

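```bash
python3 - <<'E'
from h import *
s=get_state();tcp,q=s['tcp_pos'],s['eef_rot']
ys=rz(MIX[2])@np.array([0,1,0])
def onplane(p,P0):
    o,v=wray(p,tcp,q);X=o+v*((P0-o)@n)/(v@n);e=X-PORT;return np.array([e@xs,e@ys,e@n]).round(4)
for p in [(258,145),(375,145),(257,246),(374,246)]:print('port corner',onplane(p,PORT))
# foot rim: top extreme / left / right
for p in [(315,180),(315,208)]:print('foot',onplane(p,PORT+n*.03))
Rt=R.from_quat(np.roll(q,-1)).as_matrix();G=tcp+Rt[:,2]*GZ
F=G-n*GH-PORT;print('pred foot',F@xs,F@ys,F@n)
im=cv2.imread('wrist3.png');cv2.imwrite('pics/w3c.png',cv2.resize(im[120:300,220:410],None,fx=4,fy=3.3,interpolation=cv2.INTER_CUBIC))
E
```

```text
port corner [0.0308 0.0366 0.    ]
port corner [ 0.0308 -0.0374 -0.    ]
port corner [-0.0424  0.0419  0.    ]
port corner [-0.0424 -0.0415 -0.    ]
foot [0.0173 0.0005 0.03  ]
foot [0.     0.0005 0.03  ]
pred foot -0.004527172831479756 0.00013980142556651912 0.03055742290914908
```

View pics/w3c.png

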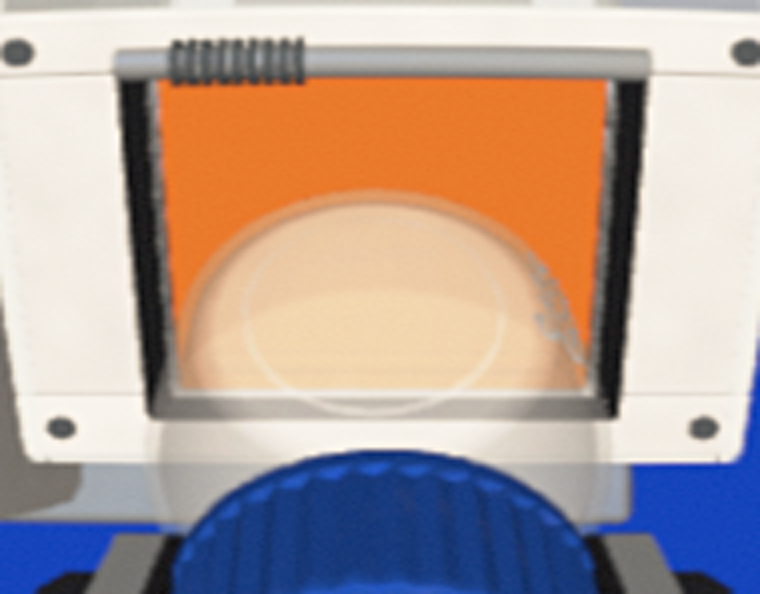

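```bash
python3 - <<'E'
from h import *
a=np.radians(18)
for f in (.005,-.01,-.025,-.045,-.065):
    p,q=portpose(f,a);ctrl.movel(p,max_speed=.08);s=st()
    if np.linalg.norm(s['contact_force'])>12: print('STOP');break
for c in ['scene','wrist']:
    im,d=vision.grab_frame(c);cv2.imwrite(f'{c}4.png',im)
    if c=='scene': im=cv2.resize(im[120:270,230:400],None,fx=4,fy=4)
    cv2.imwrite(f'pics/{c}4.png',im)
E
```

```text
t 12.64 tcp [ 0.5037 -0.048   0.2639] q [-0.576  0.165  0.678  2.029 -0.097  0.674 -1.642] F [ 0.2 -1.2 -1.9] w 0.0404
t 12.97 tcp [ 0.5109 -0.0495  0.2508] q [-0.546  0.196  0.665  2.037 -0.135  0.642 -1.602] F [-1.2 -0.1 -1. ] w 0.0409
t 13.32 tcp [ 0.5182 -0.0511  0.2377] q [-0.516  0.225  0.648  2.044 -0.172  0.61  -1.564] F [-1.7  0.8 -1.8] w 0.0406
t 13.72 tcp [ 0.528  -0.0534  0.2204] q [-0.474  0.264  0.62   2.052 -0.219  0.57  -1.516] F [ 0.2 -0.1 -1.7] w 0.0408
t 14.12 tcp [ 0.5379 -0.0555  0.203 ] q [-0.432  0.302  0.588  2.057 -0.262  0.531 -1.473] F [-0.3 -0.2 -2.2] w 0.0404
```

View pics/scene4.png

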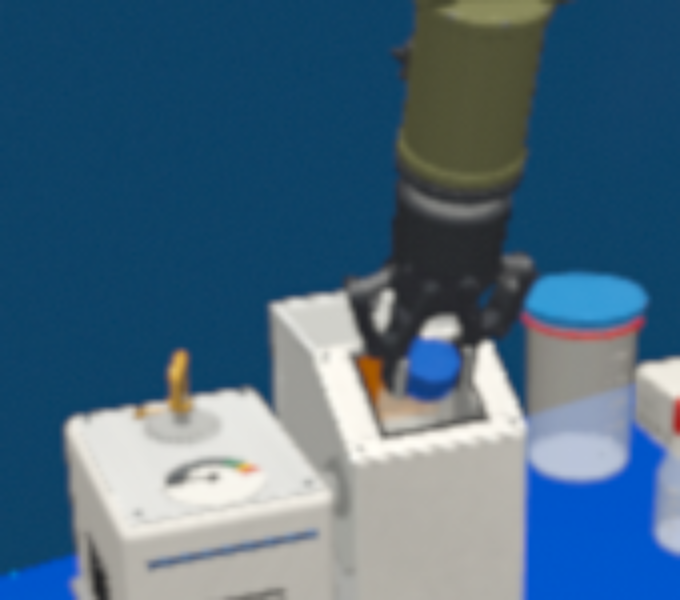

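View pics/wrist4.png

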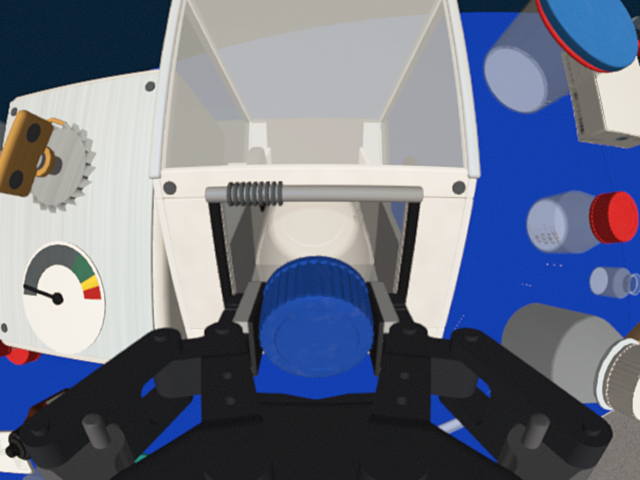

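```bash
python3 - <<'E'
from h import *
ctrl.ungrasp();st()
p,q=portpose(.05,np.radians(18));ctrl.movel(p,max_speed=.15);st()
for c in ['scene','wrist','top']:
    im,d=vision.grab_frame(c);cv2.imwrite(f'{c}5.png',im)
    if c=='scene': im=cv2.resize(im[120:270,230:400],None,fx=4,fy=4)
    if c=='top': im=cv2.resize(im[150:300,270:440],None,fx=4,fy=4)
    cv2.imwrite(f'pics/{c}5.png',im)
E
```

```text
t 14.72 tcp [ 0.5382 -0.0553  0.2034] q [-0.433  0.301  0.588  2.057 -0.263  0.53  -1.473] F [-0.4 -0.5 -0.2] w 0.0855
t 15.64 tcp [ 0.4818 -0.0428  0.3024] q [-0.668  0.073  0.709  1.998  0.013  0.779 -1.763] F [-0.7 -0.5 -1. ] w 0.0854
```

View pics/wrist5.png

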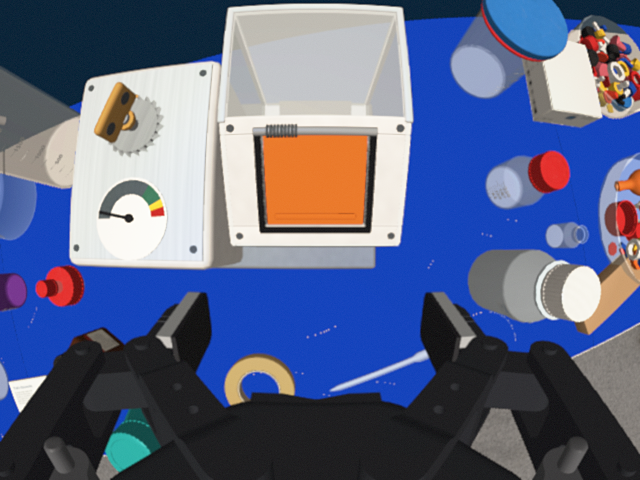

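View pics/scene5.png

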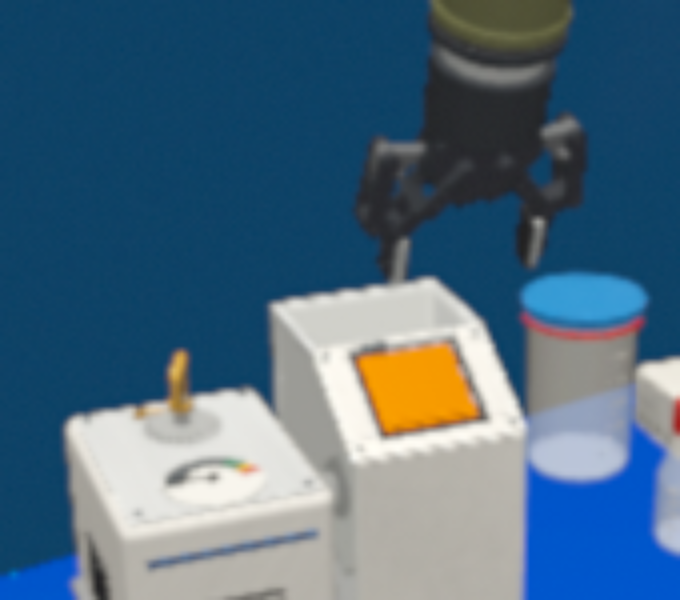

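```bash
python3 - <<'E'
from h import *
K=m2w([.0,.08,0]);K[2]=.33
ctrl.movep(K,quat(down(MIX[2])));s=st()
im,d=vision.grab_frame('wrist');cv2.imwrite('wrist6.png',im);np.savez('w6.npz',p=s['tcp_pos'],q=s['eef_rot'])
cv2.imwrite('pics/wrist6.png',im)
for t in ['wind_key','key_grip','pointer_tip','bottle_small']:
    print(t,[(r['point'],round(r['p'],2)) for r in models.recognise('wrist',t)])
E
```

```text
t 16.59 tcp [0.6183 0.0892 0.3289] q [-0.589  0.531  0.738  1.33  -0.35   1.413 -1.656] F [-0.4 -0.4 -0. ] w 0.0854
wind_key [([313.3, 189.0], 0.98)]
key_grip [([310.6, 190.1], 0.57)]
pointer_tip [([218.5, 357.6], 0.65), ([304.2, 273.8], 0.45)]
bottle_small [([295.6, 381.3], 0.85), ([224.2, 393.2], 0.79), ([96.0, 303.7], 0.56)]
```

View pics/wrist6.png

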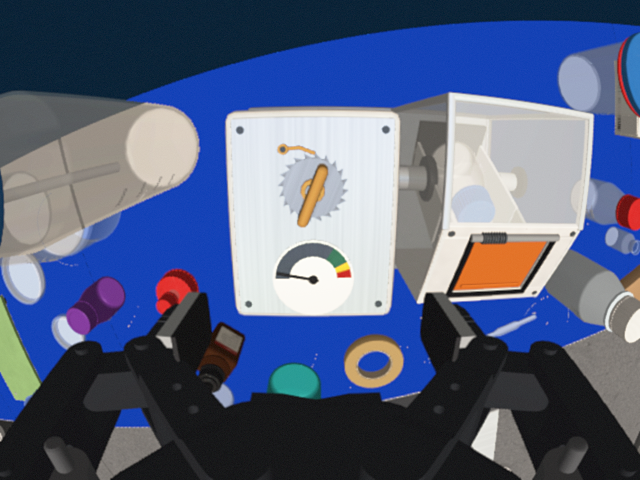

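```bash
cat >> h.py <<'E'
def wm(p,s,z): return w2m(watz(p,s['p'],s['q'],z))
E
python3 - <<'E'
from h import *
f=np.load('w6.npz')
im=cv2.imread('wrist6.png')
a=cv2.resize(im[130:330,225:405],None,fx=4,fy=4,interpolation=cv2.INTER_CUBIC)[:, :]
cv2.imwrite('pics/w6a.png',cv2.resize(im[145:240,260:370],None,fx=6,fy=6,interpolation=cv2.INTER_CUBIC))
cv2.imwrite('pics/w6b.png',cv2.resize(im[230:330,260:370],None,fx=6,fy=6,interpolation=cv2.INTER_CUBIC))
cv2.imwrite('pics/w6c.png',cv2.resize(im[85:315,390:600],None,fx=3,fy=2.6,interpolation=cv2.INTER_CUBIC))
for m in models.masks_of('wrist','wind_key')[:1]:
    h=cv2.cvtColor(im,cv2.COLOR_BGR2HSV);M=m['mask']&(abs(h[...,0].astype(int)-16)<8)&(h[...,1]>120)
    n_,lab,stt,ce=cv2.connectedComponentsWithStats(M.astype(np.uint8));print(stt,ce)
print('pivot',wm((313,280),f,.167),'tip',wm((278,275),f,.167))
E
```

```text
[[     0      0    640    480 306398]
 [   298    165     29     62    802]] [[319.51939634 239.61805886]
 [312.08977556 194.39650873]]
pivot [-0.05769636  0.0808717   0.167     ] tip [-0.05300071  0.11165751  0.167     ]
```

View pics/w6a.png

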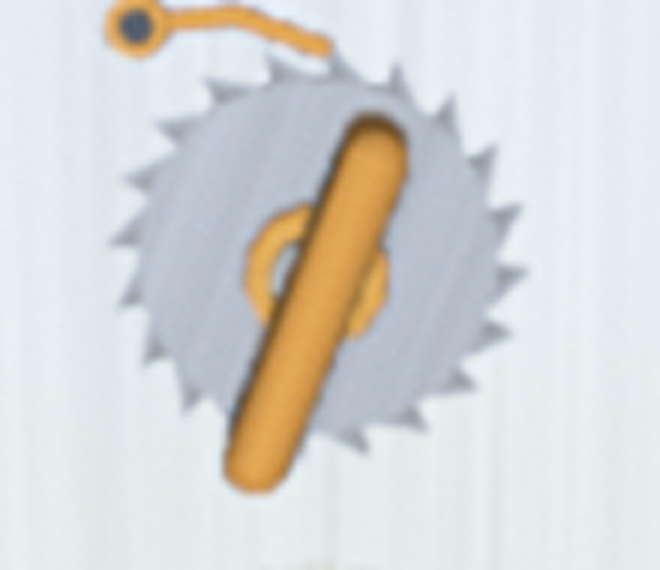

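View pics/w6b.png

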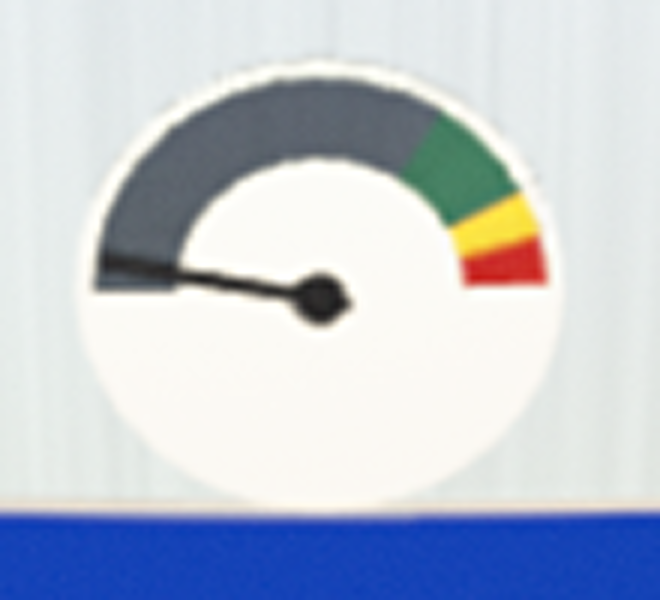

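View pics/w6c.png

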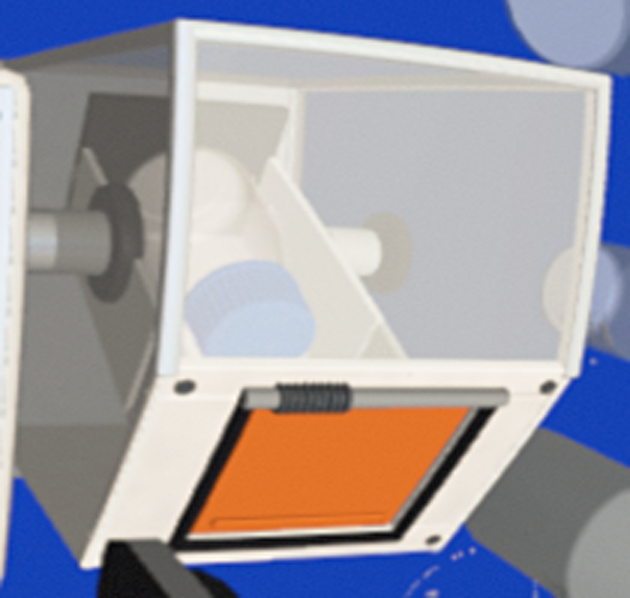

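```bash
python3 - <<'E'
from h import *
f=np.load('w6.npz')
e1=watz((323.3,170),f['p'],f['q'],.221);e2=watz((302.5,222.5),f['p'],f['q'],.221)
d=e1-e2;c=(e1+e2)/2
print('len',np.linalg.norm(d)+0,'mid mixer',w2m(c),'world',c,'angle world',np.degrees(np.arctan2(d[1],d[0])),'mixer',np.degrees(np.arctan2(d[1],d[0])-MIX[2]))
print('hub',w2m(watz((312.5,190),f['p'],f['q'],.18)),'wheel',w2m(watz((313.5,189),f['p'],f['q'],.172)))
al=np.arctan2(d[1],d[0])
c[2]=.191
for k in range(-4,5):
    yaw=al+k*np.pi/4
    q=ctrl.ik(c,quat(down(yaw)));print(k,round(yaw,2),None if q is None else q.round(2))
E
```

```text
len 0.03893586543074095 mid mixer [0.02600858 0.08060644 0.221     ] world [0.64371732 0.08512369 0.221     ] angle world -33.85284072815364 mixer -21.412640615190124
hub [0.02406689 0.08099354 0.18      ] wheel [0.02362586 0.08022914 0.172     ]
-4 -3.73 [-0.17  0.57 -0.    1.49  0.    1.08  0.81]
-3 -2.95 [ 0.43  0.83 -1.23  1.48  0.78  1.38  0.93]
-2 -2.16 [ 0.43  0.83 -1.23  1.48  0.78  1.38  1.71]
-1 -1.38 [-0.66  0.75  0.96  1.5  -0.63  1.23 -2.56]
0 -0.59 [-0.58  0.68  0.77  1.5  -0.5   1.16 -1.89]
1 0.19 [-0.49  0.63  0.58  1.5  -0.37  1.12 -1.22]
2 0.98 [-0.39  0.6   0.38  1.49 -0.24  1.09 -0.55]
3 1.77 [-0.28  0.58  0.19  1.49 -0.12  1.08  0.13]
4 2.55 [-0.17  0.57 -0.    1.49  0.    1.08  0.81]
```

```bash
python3 - <<'E'
from h import *
c=m2w([.0245,.0802,.191]);al=np.radians(-33.0)
q=quat(down(al+np.pi))
ctrl.movep(c+[0,0,.07],q);st()
ctrl.movel(c,max_speed=.1);s=st()
im,d=vision.grab_frame('wrist');cv2.imwrite('pics/wrist7.png',im)
E
```

```text
t 19.02 tcp [0.6422 0.0851 0.2611] q [-0.177  0.519  0.013  1.387 -0.007  1.235  0.831] F [ 0.4 -0.  -0.2] w 0.0855
t 19.87 tcp [0.6426 0.0851 0.1916] q [-0.175  0.568  0.01   1.495 -0.006  1.078  0.831] F [0.2 0.5 0. ] w 0.0853
```

View pics/wrist7.png

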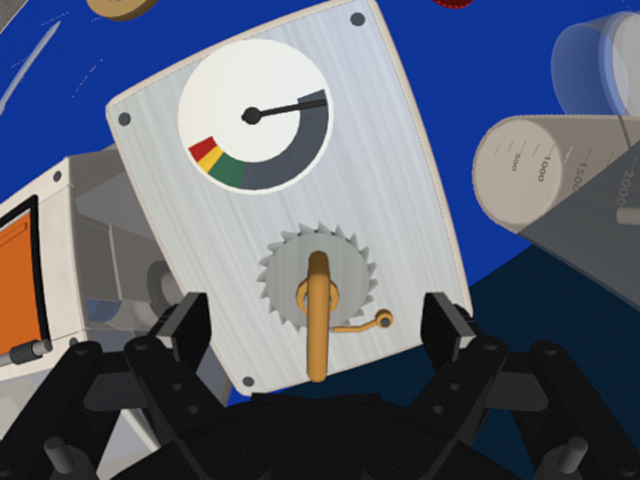

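```bash
python3 - <<'E'
from h import *
ctrl.close_gripper(40);s=st()
q0=s['qpos'].copy()
for k in range(1,5):
    q=q0.copy();q[6]-=.6*k;ctrl.set_joints(q);s=st();print(s['wrist_torque'].round(2))
    if np.linalg.norm(s['contact_force'])>20:print('STOP');break
im,d=vision.grab_frame('wrist');cv2.imwrite('pics/wrist8.png',im)
E
```

```text
t 20.63 tcp [0.6427 0.0857 0.1913] q [-0.175  0.568  0.009  1.496 -0.006  1.077  0.831] F [ 2.2  2.4 -0. ] w 0.0083
t 21.26 tcp [0.6426 0.0858 0.1913] q [-0.175  0.568  0.009  1.496 -0.006  1.077  0.234] F [0.8 1.4 1. ] w 0.0081
[ 0.35 -0.19  0.06]
t 21.88 tcp [0.6426 0.0858 0.1912] q [-0.176  0.568  0.009  1.496 -0.007  1.077 -0.365] F [0.1 2.3 0.2] w 0.0084
[ 0.36 -0.11  0.04]
t 22.51 tcp [0.6425 0.0858 0.1913] q [-0.176  0.568  0.009  1.496 -0.007  1.077 -0.965] F [-0.2  1.4  0.1] w 0.0081
[0.41 0.   0.03]
t 23.13 tcp [0.6425 0.0859 0.1912] q [-0.176  0.568  0.009  1.496 -0.007  1.077 -1.565] F [-0.4  2.9  1.5] w 0.0084
[0.37 0.04 0.08]
```

View pics/wrist8.png

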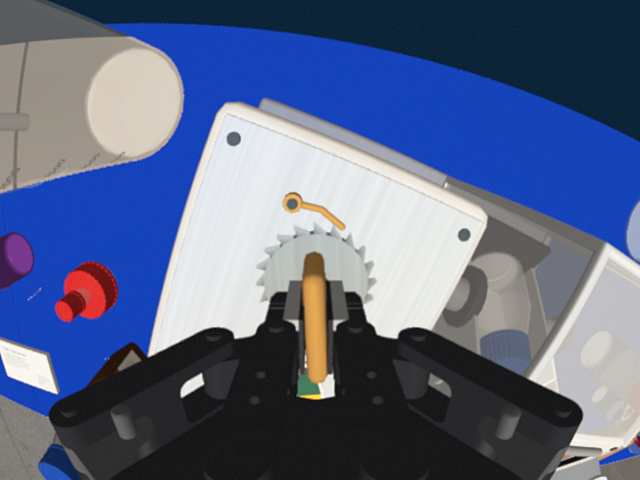

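```bash
python3 - <<'E'
from h import *
c=m2w([.0245,.0802,.191])
ctrl.ungrasp()
s=get_state();ctrl.movel(s['tcp_pos']+[0,0,.06],max_speed=.15)
q=get_state()['qpos'].copy();q[6]=-1.565+.2+np.pi;ctrl.set_joints(q);s=st()
im,d=vision.grab_frame('wrist');cv2.imwrite('pics/wrist9.png',im);np.savez('w9.npz',p=s['tcp_pos'],q=s['eef_rot'])
E
```

```text
t 27.27 tcp [0.6424 0.0857 0.2507] q [-0.177  0.525  0.012  1.405 -0.007  1.211  1.776] F [ 0.8  0.6 -0.2] w 0.0855
```

View pics/wrist9.png

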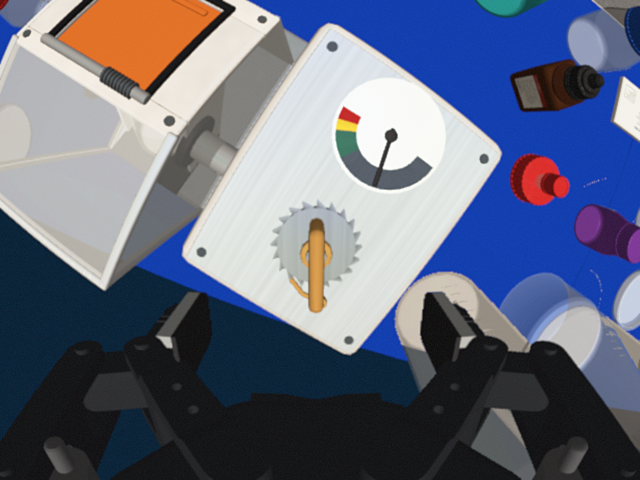

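```bash
python3 - <<'E'
from h import *
f=np.load('w9.npz')
a=wm((391,136),f,.167);b=wm((377,187),f,.167);d=b-a
print(a,b,'ptr angle cw from left',np.arctan2(d[0],d[1]),'w',2*np.arctan2(d[0],d[1]))
e1=wm((316.5,224),f,.221);e2=wm((317,308),f,.221);d=e1-e2;print('blade mixer deg',np.degrees(np.arctan2(d[1],d[0])),(e1+e2)/2)
E
```

```text
[-0.05700607  0.08143659  0.167     ] [-0.02632463  0.09237702  0.167     ] ptr angle cw from left 1.2282704275213843 w 2.4565408550427685
blade mixer deg -145.98808599926195 [0.02093054 0.07914494 0.221     ]
```

```bash
python3 - <<'E'
from h import *
s=get_state();ctrl.movel([.6425,.0855,.191],max_speed=.1)
ctrl.close_gripper(40);s=st()
q0=s['qpos'].copy()
for k in (.6,1.2,1.8,2.35):
    q=q0.copy();q[6]-=k;ctrl.set_joints(q);s=st()
    if np.linalg.norm(s['contact_force'])>20:print('STOP');break
im,d=vision.grab_frame('wrist');cv2.imwrite('pics/wrist10.png',im)
im,d=vision.grab_frame('top');cv2.imwrite('pics/top10.png',cv2.resize(im[150:300,240:440],None,fx=4,fy=4,interpolation=cv2.INTER_CUBIC))
E
```

```text
t 28.78 tcp [0.6424 0.0859 0.1912] q [-0.175  0.568  0.009  1.496 -0.007  1.077  1.777] F [-0.5  1.3  2.2] w 0.0082
t 29.41 tcp [0.6424 0.086  0.1912] q [-0.175  0.568  0.009  1.496 -0.007  1.077  1.18 ] F [-1.   0.7  2.1] w 0.0082
t 30.03 tcp [0.6425 0.0861 0.1912] q [-0.175  0.568  0.009  1.496 -0.007  1.076  0.581] F [-0.   1.9  1.6] w 0.0076
t 30.66 tcp [0.6426 0.0862 0.1913] q [-0.175  0.568  0.009  1.496 -0.007  1.076 -0.019] F [-0.2  2.6  1. ] w 0.0082
t 31.25 tcp [0.6427 0.0861 0.1913] q [-0.175  0.568  0.009  1.496 -0.007  1.076 -0.569] F [2.1 2.6 0.5] w 0.0082
```

View pics/wrist10.png

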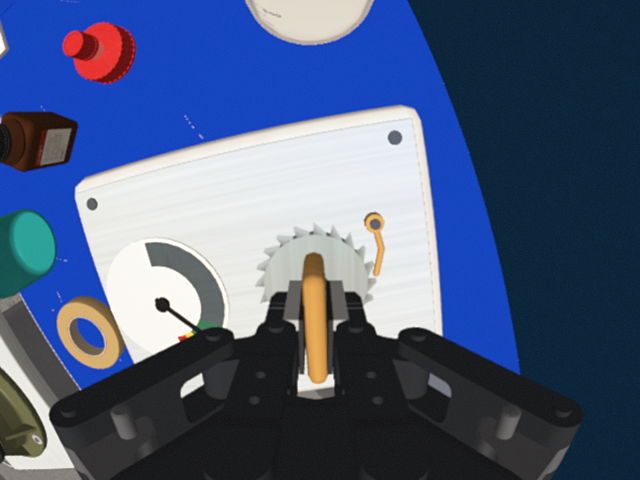

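Pointer runs (162,304)→(200,332), in the green. I'll let go and look.

```bash
python3 - <<'E'
from h import *
ctrl.ungrasp()
s=get_state();ctrl.movel(s['tcp_pos']+[0,0,.12],max_speed=.2)
K=m2w([.0,.08,0]);K[2]=.33
ctrl.movep(K,quat(down(MIX[2])));s=st()
im,d=vision.grab_frame('wrist');cv2.imwrite('pics/wrist11.png',im);np.savez('w11.npz',p=s['tcp_pos'],q=s['eef_rot'])
cv2.imwrite('pics/w11b.png',cv2.resize(im[230:330,260:370],None,fx=6,fy=6,interpolation=cv2.INTER_CUBIC))
im,d=vision.grab_frame('top');cv2.imwrite('pics/top11.png',im)
im,d=vision.grab_frame('scene');cv2.imwrite('pics/scene11.png',im)
E
```

```text
t 33.98 tcp [0.618  0.0902 0.3291] q [-0.386  0.466  0.346  1.328 -0.156  1.375 -1.83 ] F [0.2 0.1 0.3] w 0.0857
```

View pics/wrist11.png

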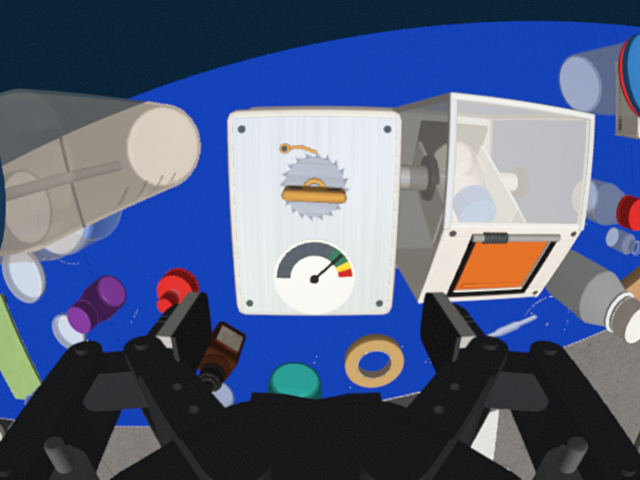

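View pics/w11b.png

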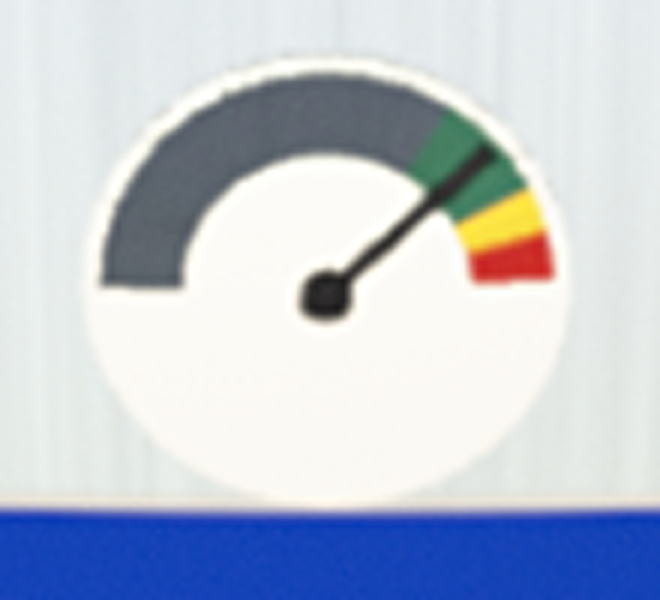

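View pics/scene11.png

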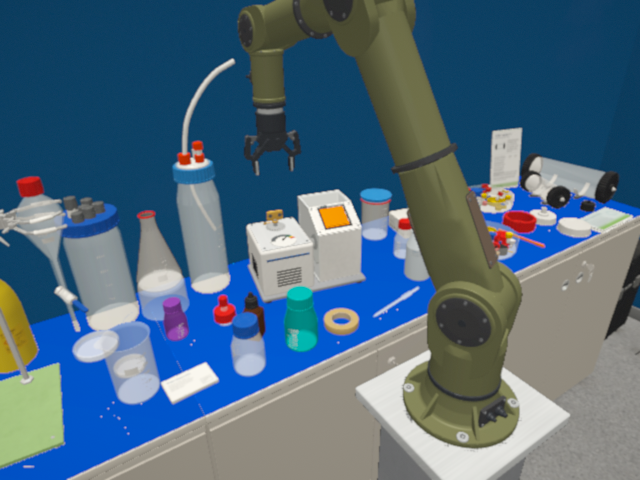

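```bash
python3 - <<'E'
from h import *
from scipy.optimize import least_squares
f=np.load('w11.npz')
for dep in (.05,.06,.071):
    X=PORT-n*dep-xs*.008
    r=least_squares(lambda u:(lambda o,v:np.cross(v,(X-o)/np.linalg.norm(X-o)))(*wray(u,f['p'],f['q'])),[470.,200.])
    print(dep,r.x.round(1))
im=cv2.imread('pics/wrist11.png');cv2.imwrite('pics/w11c.png',cv2.resize(im[85:315,390:600],None,fx=3,fy=2.6,interpolation=cv2.INTER_CUBIC))
E
```

```text
0.05 [483.1 229.5]
0.06 [480.  222.2]
0.071 [476.7 214.4]
```

View pics/w11c.png

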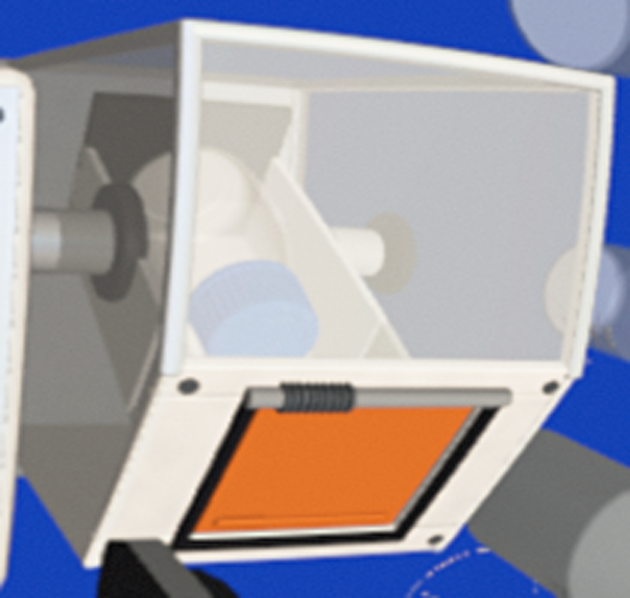

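```bash
python3 - <<'E'
from h import *
ticket.close_job();print(get_state()['time'])
E
```

```text
the job is handed in; nothing more can be done
the job is handed in; nothing more can be done
```

The small blue-capped bottle is loaded in the mixer, the motor is wound into the green, and the job was handed in at about 34 s of the 72 s allowed.

- **Loading:** I took the smaller of the two clear blue-capped bottles, at top-image pixel (187,224), by its cap. I pushed it foot first about 65 mm through the flap; the measured force stayed at about 2 N. When I let go it slid home and the flap swung shut.
- **Bottle check:** In the last wrist picture the cap top is at about (477,212). A fully home bottle should show it at (477,214). The flap is closed.
- **Winding:** The key started at about 0.3 rad. I wound it clockwise in two part turns of 2.4 and 2.35 rad, releasing between them. The estimated peak was 4.87 rad, well short of yellow and red. After the final release the pointer sits in the middle of the green, near 4.7 rad.
- **Other bottles:** Those visible in the last scene picture stand where they were. The robot arm partly hides the whitish bottle and hides the vial there, but the wrist picture shows both standing. I saw no sign that any had been touched.

No check failed. The reading of the pointer after the first turn, 2.46 rad, was slightly off the 2.51 rad click position, which is within measuring error.

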